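# Dock the sample rack on the orbital shaker and lock it

### The job

The loaded blue sample rack is hanging on its pivot pin on the shaker platform. Push it near its free corner so that it swings round on the pin until it beds against the rubber buffer and the spring catch has snapped out behind its striker, pressing firmly but never forcing it, then swing the keeper arm shut behind the rack and let go. Keep the rack flat on the platform and leave the other things standing about where they are.

Things in the scene. Friction and masses are not known exactly. Their poses are not given: they have to be found in the camera images.
- shaker: Orbital shaker, at rest and fixed: white housing, 300 (x) x 280 (y) mm aluminium platform, control panel on its +y side. Origin: under the platform's centre at the deck; platform surface 105 mm above it. Bolted in slots on the platform is an L-shaped steel stop bracket, 38 mm tall: its catch block stands beyond the docked rack's free end, its fence with the rubber buffer that the striker beds on at the rack's +y side.
- pivot_pin (a point): Foot of the fixed steel pivot pin on the platform (shaker frame x -100, y +60 mm), 9 mm thick, 18 mm head. The stop bracket's setting along the shaker's y differs by up to 8 mm either way and is not measured, so the docked heading is within 3 degrees of the shaker's x axis and must be found by feel. The buffer gives 4.5 N per mm for 6 mm, then is solid.
- rack: Loose blue tube rack with red-capped tubes, 0.3 to 0.6 kg, flat on the platform. Origin: centre of its pivot hole, at the underside; the hole sits on the pin with 1 mm play. +x runs along the rack to its free end. Block: x 16 to 170, y -75 to +15 mm, 50 mm tall, caps to 67 mm. Starts 0.5 to 0.85 rad clockwise (from above) of the shaker's x axis and swings anticlockwise to lie along it.
- push_side (a point): Point on the rack's flat long side (y -75), near the free corner, 20 mm above its underside, 135 mm along from the pin: the side to push on, towards the rack's +y. Force needed here: 1 to 4 N to swing, 5 to 10 N as the striker rides over the catch, then the buffer stiffens and the catch snaps at 6 to 13 N; over 18 N is forcing it.
- striker (a point): Outer end of the striker, a lug on the rack's free end face: 20 mm wide (y -10 to +10), 14 mm long, 9 to 31 mm above the underside. It rides past the spring catch. Its +y face then beds on the rubber buffer, 14 mm across, while the catch drops behind its -y face.
- catch (a joint): Spring catch, a steel wedge nose in the bracket's block: 0 m sprung right out, up to 0.007 m pushed in. Near 0 until the striker reaches it about 0.2 rad short of home; about 0.0045 m while the striker rides over it; back to 0, behind the striker, once the rack is home.
- keeper (a joint): Keeper arm, a flat steel bar on a post on the platform, turning about a vertical axis: 0 rad wide open (along the shaker's -y), growing clockwise from above; shut at 1.57 rad (stop at 1.6), lying 3 to 17 mm behind the docked rack's pushed side. About 1 N at the knob turns it; it stays where left. A rack that is not home is in its way.
- keeper_knob (a point): Middle of the round upright black knob at the keeper arm's end, 14 mm thick, from 18 to 50 mm above the platform (this point is 36 mm above it), 85 mm from the pivot.
- keeper_pivot (a point): The keeper arm's pivot axis, 15 mm above the platform (post and hub reach 22 mm above it, 22 mm across).
- tip_box: Bystander: pipette tip box, 124 x 86 x 62 mm, grey with a clear lid, loose. Origin: centre of its underside.
- reagent: Bystander: capped reagent bottle, 56 mm thick, 130 mm tall, loose. Origin: centre of its underside.
- sharps_bin: Bystander: yellow sharps bin with red lid, 166 mm across, 180 mm tall, loose. Origin: centre of its underside.
Mind the look-alikes: they are no part of the job. Several things have the shape of the rack; the one meant has the colours described above.

How it is judged:
By the outcome, as a careful person would: the job done as asked, in the order asked, and still so for the second after the job is handed in, with the robot touching nothing.
It also fails if it takes over 64 s, if anything falls off the work surface, if the arm or the gripper's body presses on something with over 40 N, if the wrist force passes 120 N, or if a joint passes its speed limit or range.

### The arm

A 7-joint arm with a two-finger parallel gripper is mounted at the origin on the work surface. World frame = base frame: x ahead of the robot, y to its left, z up, the work surface at z = 0. Lengths are in mm, angles in rad, forces in N, time in s.
With the tool pointing down it reaches from about 400 to 850 mm from the base axis. Payload 4.5 kg.
Tool frame: the origin (TCP) lies on the centre line of the jaws, within the pads' length; the fingertips stand arm.tip_reach ahead of it and the grasp point (between the pads) lies 8 mm behind it (arm.tip_reach is the distance from the TCP to the fingertips, in mm); z points along the fingers, x is the direction in which the jaws open and shut, and the axes are right-handed (so a half turn about z gives the same grasp; the last joint's range is limited). The gripper opens to 88 mm and grips with 3 to 60 N. Pads are 18 mm wide; open, the fingers measure 123 mm over their backs; the gripper's body (75 mm by 187 mm) begins 45 mm behind the grasp point.
Start: joints at [1.154, 0.689, -0.195, 1.565, 0.157, 0.902, -0.215], TCP at [272.334, -562.571, 249.743] pointing down, gripper open.
Joint ranges: [-3.01, 3.01], [-0.46, 2.08], [-1.47, 1.51], [0.13, 2.56], [-1, 4.14], [0.04, 2.09], [-2.66, 2.66]. Speed limits (rad/s): [2.57, 2.57, 3.14, 3.14, 3.14, 3.14, 3.14].

### API

Orientations are given as a unit quaternion [x, y, z, w].
In Python, from station import arm gives the robot as it stands.
- The arm moves only by the tool step_arm, never from a script. Its arguments are lists of equal length, an entry for each row: "angular": the turn, a rotation vector about the tool's x, y, z in rad, a list of three; "offset": the shift along the tool's x, y, z in m, a list of three; "gripper": the finger opening in m, from 0 to 0.0881. A call has 1 to 20 rows; each row shifts and turns the commanded pose from where the row before left it, along the tool's axes as they then stand; what a row does not reach is not made up. A row lasts 1/10 s, in which the tool goes at most 50 mm and 8.59 degrees, less where a joint would pass 70% of its speed; a pose out of reach is approached as far as the arm can. A call with a gripper value outside its range is refused whole. The fingers move at their own pace and stop on an object; the grip force is fixed at half the most. Time passes only in rows, so rows that do not move let the fingers close. It gives the time, the measured TCP pose, the force and the opening at its end, in the units of the state.
- arm.read_state(): the state, without advancing time (a new reading comes with each control period).
- arm.grab_frame(name): name is "scene" or "side" or "wrist"; returns (picture, depth): 400x640x3 uint8, red, green, blue; 400x640 float32, mm along the optical axis (not along the pixel's ray), 0 where there is no reading.
- arm.camera_info(name): a dict with "vertical_fov" (degrees; the focal length in pixels is half the picture's height over the tangent of half this angle, whatever the lens; pixels are square), "cx", "cy" (the principal point, pixels), "world_from_camera" (4x4, takes a point from camera to world coordinates). Camera axes: x right, y down, z forward; pixel columns grow to the right and rows downward; lengths in mm; the calibration is good to about 2 mm. A picture is of the moment at which its call begins: read the wrist's pose just before it. camera_info takes no time and is no camera call; for the wrist camera it gives the pose at the moment of the call.
- arm.hand_in(): hands the job in, once; it reports no verdict.
The state is a dict: "time_s": time; "q": joint angles; "joint_velocities": joint speeds; "joint_torque": joint torques, N m; "tcp_pos": TCP position; "orientation": TCP orientation; "wrist_force": force on the tool from outside, world axes, zero at the start; "torque": the same for the moment, N m; "finger_gap": finger opening in mm.
Only numpy, scipy, OpenCV 4.12 (cv2) and the standard library are available. Lean on these libraries where they do the work, as an engineer would, in place of code of your own. Each camera call takes 0.05 s, during which the arm holds its last target. There are 200 camera calls.

## Working session

There is one attempt and no reset: what is moved stays moved. The work goes in short steps, Python scripts to look and compute and a tool call to move; the robot and the scene stay as the last step left them, time stands still between calls to the robot, and variables do not carry over. Pictures are saved under pics/ and viewed, on a budget of 10 in all, crops included, one or two more only if the job needs it, and the job is handed in when it is done.

Besides the shell and the picture viewer there is one more tool, called by a JSON object that holds its "fn" and its "kwargs", one argument or row to a line. step_arm: Moves the arm, as the interface text tells. Its arguments: {"type":"object","properties":{"angular":{"type":"array","items":{"type":"array","items":{"type":"number"}}},"offset":{"type":"array","items":{"type":"array","items":{"type":"number"}}},"gripper":{"type":"array","items":{"type":"number"}}},"required":["angular","offset","gripper"]}

```bash
mkdir -p pics; ls
cat > h.py <<'E'
import numpy as np, cv2
from station import arm
def grab(n,name):
    info=arm.camera_info(n); p,d=arm.grab_frame(n)
    cv2.imwrite(f'pics/{name}.png',p[:,:,::-1]); np.savez(f'pics/{name}.npz',d=d,T=info['world_from_camera'],f=200/np.tan(np.radians(info['vertical_fov'])/2),c=[info['cx'],info['cy']])
def px(name,u,v,r=1):
    z=np.load(f'pics/{name}.npz'); d=z['d'][v-r:v+r+1,u-r:u+r+1]; d=np.median(d[d>0])
    p=np.array([(u-z['c'][0])/z['f']*d,(v-z['c'][1])/z['f']*d,d,1]); return (np.array(z['T'])@p)[:3].round(1)
E
python3 - <<'E'
from h import *
s=arm.read_state(); print({k:s[k] for k in ('time_s','tcp_pos','orientation','wrist_force','finger_gap')},arm.tip_reach)
for n in('scene','side','wrist'): grab(n,n+'0'); print(n,np.array(arm.camera_info(n)['world_from_camera']).round(2).tolist())
a=cv2.imread('pics/scene0.png')
cv2.imwrite('pics/v1.png',cv2.resize(a,(800,500)))
E
```

```text
pics
{'time_s': 0.0, 'tcp_pos': array([ 272.01095055, -562.02614325,  248.91497817]), 'orientation': array([ 8.47280903e-01, -5.31144264e-01, -8.06847541e-04, -4.36599294e-04]), 'wrist_force': array([-0.10608609, -0.04381319, -0.61120332]), 'finger_gap': 88.2870063462866} 11.0
scene [[-0.52, 0.73, -0.45, 1022.9], [0.85, 0.44, -0.28, 333.42], [-0.01, -0.53, -0.85, 1012.08], [0.0, 0.0, 0.0, 1.0]]
side [[-0.98, -0.15, 0.14, 385.95], [-0.21, 0.7, -0.69, 880.11], [0.01, -0.7, -0.71, 1011.8], [0.0, 0.0, 0.0, 1.0]]
wrist [[0.43, -0.86, -0.25, 338.25], [-0.9, -0.42, -0.12, -530.43], [-0.0, 0.28, -0.96, 384.48], [0.0, 0.0, 0.0, 1.0]]
```

View pics/v1.png

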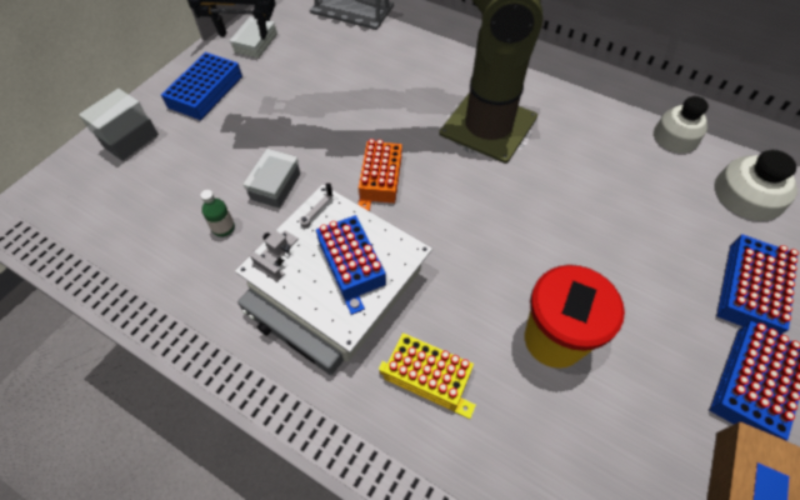

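View pics/side0.png

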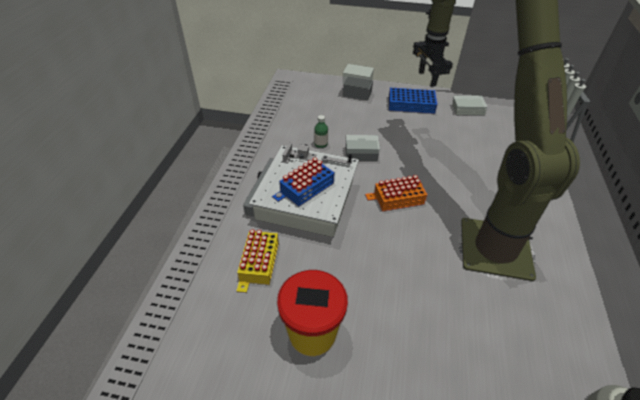

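The scene view (scaled by 1.25) shows the shaker platform with corners at about (325,188), (430,250), (348,345) and (238,268). The blue rack is near (350,255), its blue pivot tab near (355,305), the bracket near (272,250), and the keeper with its black knob near (318,200). I'll fit the platform from the depth data and enlarge the crop.

Run:
```python
from h import *
for u,v in [(325,190),(427,250),(348,341),(241,268),(355,305),(272,250),(328,190),(310,213),(345,224),(272,165),(218,215),(380,150),(430,365)]:
    print((u,v),px('scene0',int(u/1.25),int(v/1.25)))
a=cv2.imread('pics/scene0.png')[135:295,180:360]
b=cv2.imread('pics/side0.png')[135:245,235:365]
cv2.imwrite('pics/v2.png',np.hstack([cv2.resize(a,(450,400),interpolation=2),cv2.resize(b[:, :],(350,400),interpolation=2)]))
# platform plane points
z=np.load('pics/scene0.npz'); d=z['d']; v,u=np.mgrid[:400,:640]
P=np.stack([(u-z['c'][0])/z['f']*d,(v-z['c'][1])/z['f']*d,d,np.ones_like(d)],-1)@np.array(z['T']).T
P=P[...,:3]
m=(abs(P[...,2]-105)<6)&(u>180)&(u<350)&(v>140)&(v<290)
n,l,st,c=cv2.connectedComponentsWithStats(m.astype(np.uint8)); k=1+st[1:,4].argmax()
Q=P[l==k]; print(len(Q),np.median(Q[:,2]),cv2.minAreaRect(Q[:,:2].astype(np.float32)),cv2.boxPoints(cv2.minAreaRect(Q[:,:2].astype(np.float32))))
```

```text
(325, 190) [ 482.2 -187.3  108.3]
(427, 250) [501.1  85.2 104.7]
(348, 341) [753.3  57.9 105.8]
(241, 268) [ 736.9 -219.1  106.8]
(355, 305) [689.2  33.  116.9]
(272, 250) [ 675.2 -183.6  119.6]
(328, 190) [ 499.7 -163.1  142.2]
(310, 213) [ 558.2 -170.4  123.1]
(345, 224) [560.8 -74.1 155. ]
(272, 165) [ 458.8 -372.3   61.7]
(218, 215) [ 648.7 -369.8   78.8]
(380, 150) [ 279.8 -170.6   62.1]
(430, 365) [698.9 208.4  57.8]
7687 104.78550572920483 ((618.4983520507812, -68.26228332519531), (303.8534851074219, 281.4129638671875), 85.89334869384766) [[ 467.27316 -209.7225 ]
 [ 747.9636  -229.8754 ]
 [ 769.7235    73.19794]
 [ 489.03308   93.35083]]
```

View pics/v2.png

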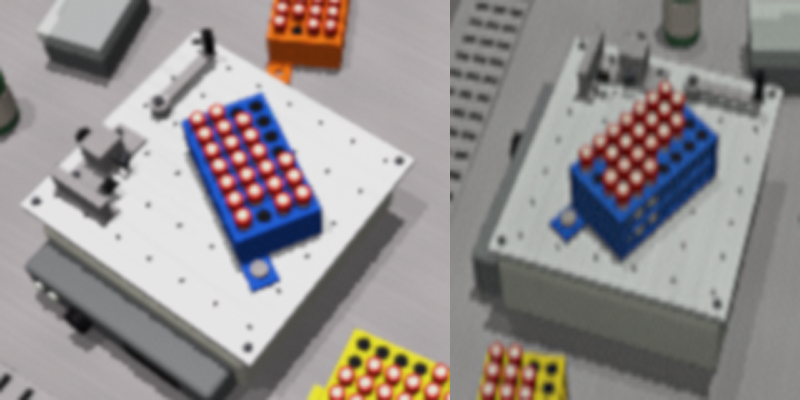

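The crop shows the rack's pivot tab and pin head at crop (258,270), the keeper hub at (158,103), the knob at (208,42) and the bracket at (100,160). Shaker +y points along world +x, so I push away from the robot. Next I'll move the wrist camera over the scene.

{"fn": "step_arm", "kwargs": {
  "angular": [
    [0,0,0],
    [0,0,0],
    [0,0,0],
    [0,0,0],
    [0,0,0],
    [0,0,0],
    [0,0,0],
    [0,0,0],
    [0,0,0],
    [0,0,0],
    [0,0,0],
    [0,0,0],
    [0,0,0],
    [0,0,0],
    [0,0,0],
    [0,0,0]
  ],
  "offset": [
    [-0.027,-0.0275,-0.0045],
    [-0.027,-0.0275,-0.0045],
    [-0.027,-0.0275,-0.0045],
    [-0.027,-0.0275,-0.0045],
    [-0.027,-0.0275,-0.0045],
    [-0.027,-0.0275,-0.0045],
    [-0.027,-0.0275,-0.0045],
    [-0.027,-0.0275,-0.0045],
    [-0.027,-0.0275,-0.0045],
    [-0.027,-0.0275,-0.0045],
    [-0.027,-0.0275,-0.0045],
    [-0.027,-0.0275,-0.0045],
    [-0.027,-0.0275,-0.0045],
    [-0.027,-0.0275,-0.0045],
    [-0.027,-0.0275,-0.0045],
    [-0.027,-0.0275,-0.0045]
  ],
  "gripper": [0,0,0,0,0,0,0,0,0,0,0,0,0,0,0,0]
}}

```text
time_s: 1.75
tcp_pos: [480.3, 19.5, 321.8]
orientation: [0.847, -0.531, -0.0, 0.0]
wrist_force: [-0.1, -0.4, 0.3]
finger_gap: 0.3
```

{"fn": "step_arm", "kwargs": {
  "angular": [
    [0,0,-0.122],
    [0,0,-0.122],
    [0,0,-0.122],
    [0,0,-0.122],
    [0,0,-0.122],
    [0,0,-0.122],
    [0,0,-0.122],
    [0,0,-0.122],
    [0,0,-0.122],
    [0,0,-0.122],
    [0,0,-0.122],
    [0,0,-0.122],
    [0,0,-0.122],
    [0,0,-0.122],
    [0,0,-0.122],
    [0,0,-0.122],
    [0,0,0],
    [0,0,0]
  ],
  "offset": [
    [0,0,0],
    [0,0,0],
    [0,0,0],
    [0,0,0],
    [0,0,0],
    [0,0,0],
    [0,0,0],
    [0,0,0],
    [0,0,0],
    [0,0,0],
    [0,0,0],
    [0,0,0],
    [0,0,0],
    [0,0,0],
    [0,0,0],
    [0,0,0],
    [0,0,0],
    [0,0,0]
  ],
  "gripper": [0,0,0,0,0,0,0,0,0,0,0,0,0,0,0,0,0,0]
}}

```text
time_s: 3.55
tcp_pos: [480.0, 17.8, 321.5]
orientation: [0.915, 0.403, -0.0, -0.0]
wrist_force: [-0.8, -0.5, 0.5]
finger_gap: 0.2
```

```bash
cat >> h.py <<'E'
from scipy.spatial.transform import Rotation as R
def st():
    s=arm.read_state(); M=R.from_quat(s['orientation']).as_matrix()
    print('t',round(s['time_s'],2),'tcp',s['tcp_pos'].round(1),'yaw_x',np.degrees(np.arctan2(M[1,0],M[0,0])).round(1),'z',M[:,2].round(3),'F',s['wrist_force'].round(2),'gap',round(s['finger_gap'],1),'q7',s['q'].round(2)); return s,M
E
python3 - <<'E'
from h import *
st(); grab('wrist','w1'); cv2.imwrite('pics/v3.png',cv2.resize(cv2.imread('pics/w1.png'),(800,500),interpolation=2))
E
```

```text
t 3.55 tcp [480.   17.8 321.5] yaw_x 47.5 z [-0.  0. -1.] F [-0.75 -0.47  0.48] gap 0.2 q7 [ 0.37  0.48 -0.77  1.87  0.41  0.95  0.24]
```

View pics/v3.png

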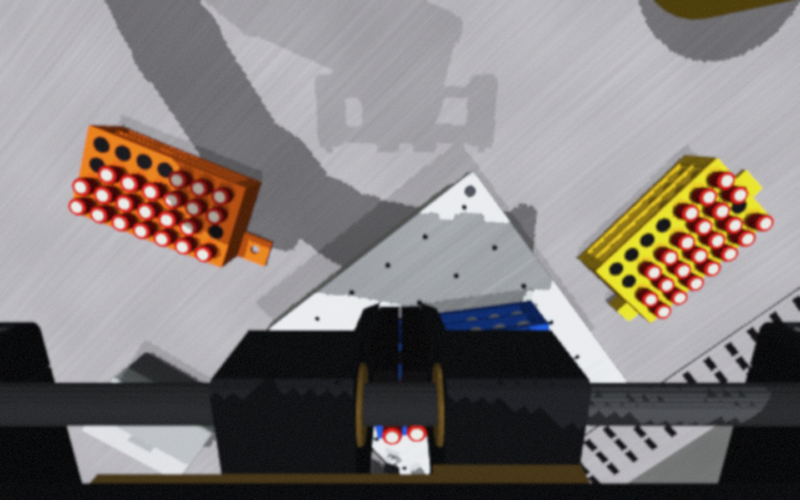

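The wrist view is mostly hidden by the gripper and looks toward tool -y. I'll shift the tool beyond the rack so the platform fills the clear part of the image.

{"fn": "step_arm", "kwargs": {
  "angular": [
    [0,0,0],
    [0,0,0],
    [0,0,0],
    [0,0,0],
    [0,0,0],
    [0,0,0],
    [0,0,0]
  ],
  "offset": [
    [-0.005,0.034,-0.0135],
    [-0.005,0.034,-0.0135],
    [-0.005,0.034,-0.0135],
    [-0.005,0.034,-0.0135],
    [-0.005,0.034,-0.0135],
    [-0.005,0.034,-0.0135],
    [0,0,0]
  ],
  "gripper": [0,0,0,0,0,0,0]
}}

```text
time_s: 4.3
tcp_pos: [613.3, -146.4, 403.3]
orientation: [0.917, 0.4, 0.001, 0.002]
wrist_force: [0.4, -0.3, -0.1]
finger_gap: 0.9
```

Run:
```python
from h import *
st(); grab('wrist','w2'); cv2.imwrite('pics/v4.png',cv2.resize(cv2.imread('pics/w2.png'),(800,500),interpolation=2))
```

```text
t 4.3 tcp [ 613.3 -146.4  403.3] yaw_x 47.1 z [ 0.004 -0.002 -1.   ] F [ 0.36 -0.31 -0.13] gap 0.9 q7 [ 0.53  0.63 -0.74  1.3   0.42  1.36  0.63]
```

View pics/v4.png

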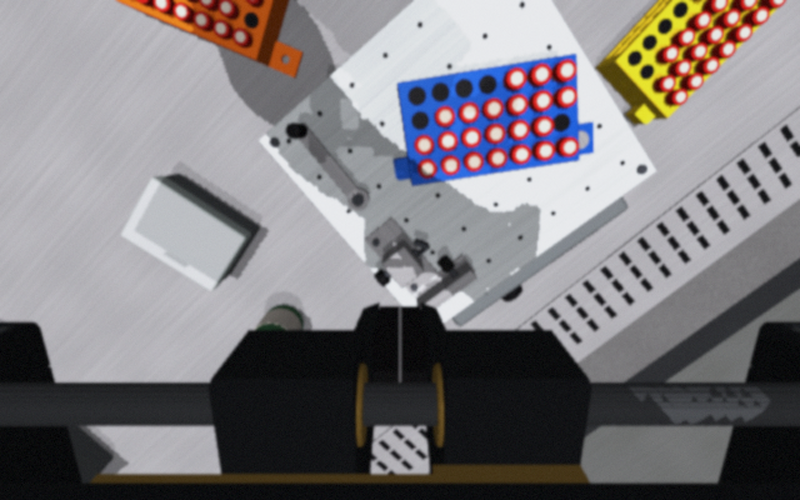

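A clear view: pin head (583,140), rack free end on the left with its striker at (403,168), pushed side along (398,83)–(577,56), knob (297,130), keeper hub (360,199), bracket around (420,260).

```bash
cat >> h.py <<'E'
def ray(name,u,v,zp):
    z=np.load(f'pics/{name}.npz'); T=np.array(z['T']); d=T[:3,:3]@np.array([(u-z['c'][0])/z['f'],(v-z['c'][1])/z['f'],1]); o=T[:3,3]
    return (o+d*(zp-o[2])/d[2]).round(1)
E
python3 - <<'E'
from h import *
for n,u,v,zp in [('hole panel/pin corner',641,169,105),('hole keeper corner',275,142,105),('pin head',583,140,117),('striker',403,168,136),('rack push free',398,83,155),('rack push pin',577,56,155),('free +y low',413,185,155),('knob top',297,130,155),('hub',360,199,127)]:
    print(n,px('w2',round(u/1.25),round(v/1.25)),ray('w2',u/1.25,v/1.25,zp))
# cross-check in scene view (crop 2.5x, offset 180,135)
for n,u,v,zp in [('pin head',258,270,117),('knob top',208,34,155),('hub',158,102,127)]:
    print('scene',n,px('scene0',180+round(u/2.5),135+round(v/2.5)),ray('scene0',180+u/2.5,135+v/2.5,zp))
# blue top face rect
z=np.load('pics/w2.npz'); d=z['d']; v,u=np.mgrid[:400,:640]
P=(np.stack([(u-z['c'][0])/z['f']*d,(v-z['c'][1])/z['f']*d,d,np.ones_like(d)],-1)@np.array(z['T']).T)[...,:3]
m=(P[...,2]>148)&(P[...,2]<185)&(u>310)&(u<470)&(v>35)&(v<150)&(v<155)
Q=P[m][:,:2].astype(np.float32); r=cv2.minAreaRect(Q); print(r,cv2.boxPoints(r))
# platform rect
m=(abs(P[...,2]-105)<5)&(v<250); 
Q=P[m][:,:2]; print(np.median(P[m][:,2]))
E
```

```text
hole panel/pin corner [756.5  59.3 107.7] [757.7  60.  105. ]
hole keeper corner [ 483.3 -196.   107.3] [ 482.5 -196.1  105. ]
pin head [688.8  28.7 118.8] [689.7  29.6 117. ]
striker [ 587.  -117.3  135.9] [ 587.7 -117.3  136. ]
rack push free [526.3 -67.3 106.8] [530.7 -70.6 155. ]
rack push pin [626.5  74.8 105.1] [618.5  54.9 155. ]
free +y low [ 603.8 -120.4  153.8] [ 604. -120.  155.]
knob top [ 498.3 -162.2  155.7] [ 497.9 -162.7  155. ]
hub [ 581.1 -169.6  127.7] [ 581.4 -169.9  127. ]
scene pin head [688.1  29.3 116.5] [688.   29.9 117. ]
scene knob top [ 496.4 -160.6  153. ] [ 496.3 -159.8  155. ]
scene hub [ 581.9 -169.1  124.7] [ 582.2 -167.7  127. ]
((609.8800659179688, -33.14996337890625), (153.94102478027344, 90.27452087402344), 55.65739822387695) [[ 529.189      -71.23917  ]
 [ 603.72675   -122.16664  ]
 [ 690.5711       4.9392395]
 [ 616.0334      55.866714 ]]
105.51408546125356
```

The numbers agree: heading is -124.3°, pin (688,28.5), hub (581.5,-169.5), knob (498,-162), and the shaker axis is at about -94.5° (rack 0.52 rad off). The height and size checks pass. Next I'll go to the pre-push position, with the tool tilted 0.2 rad so the tips lead.

{"fn": "step_arm", "kwargs": {
  "angular": [
    [0,0,-0.075],
    [0,0,-0.075],
    [0,0,0],
    [0,0,0],
    [0,0,0],
    [0,0,0],
    [0,0,0],
    [-0.1,0,0],
    [-0.1,0,0],
    [0,0,0]
  ],
  "offset": [
    [0,0,0],
    [0,0,0],
    [0.0103,-0.0306,0],
    [0.0103,-0.0306,0],
    [0.0103,-0.0306,0],
    [0.0103,-0.0306,0],
    [0.0103,-0.0306,0],
    [0,0,0],
    [0,0,0],
    [0,0,0]
  ],
  "gripper": [0,0,0,0,0,0,0,0,0,0]
}}

```text
time_s: 5.35
tcp_pos: [508.9, -11.0, 402.8]
orientation: [0.876, 0.472, 0.046, 0.089]
wrist_force: [1.5, -0.4, 0.3]
finger_gap: 0.5
```

```bash
cat >> h.py <<'E'
pin=np.array([688,28.5])
def rk(s,M,c=11.0):
    # TCP in polar terms about pin, tool heading (=-x), contact-line heading estimate
    h=-M[:2,0]/np.linalg.norm(M[:2,0]); n=np.array([-h[1],h[0]]); r=s['tcp_pos'][:2]-pin; F=s['wrist_force']
    print('heading',np.degrees(np.arctan2(h[1],h[0])).round(2),'rack xy',(r@h).round(1),(r@n).round(1),'z',s['tcp_pos'][2].round(1),'Fn',(-F[:2]@n).round(2),'Fh',(F[:2]@h).round(2),'Fz',F[2].round(2))
E
python3 -c "
from h import *
rk(*st())"
```

```text
t 5.35 tcp [508.9 -11.  402.8] yaw_x 56.6 z [ 0.165 -0.112 -0.98 ] F [ 1.49 -0.4   0.29] gap 0.5 q7 [ 0.41  0.36 -0.81  1.8   0.5   1.02  0.39]
heading -123.4 rack xy 131.6 -127.8 z 402.8 Fn -1.46 Fh -0.49 Fz 0.29
```

{"fn": "step_arm", "kwargs": {
  "angular": [
    [0,0,0],
    [0,0,0],
    [0,0,0],
    [0,0,0],
    [0,0,0],
    [0,0,0],
    [0,0,0],
    [0,0,0],
    [0,0,0]
  ],
  "offset": [
    [0,-0.0077,0.0377],
    [0,-0.0077,0.0377],
    [0,-0.0077,0.0377],
    [0,-0.0077,0.0377],
    [0,-0.0077,0.0377],
    [0,-0.0077,0.0377],
    [0,-0.0077,0.0377],
    [0,0,0],
    [0,0,0]
  ],
  "gripper": [0,0,0,0,0,0,0,0,0]
}}

```text
time_s: 6.25
tcp_pos: [512.1, -13.6, 133.3]
orientation: [0.878, 0.469, 0.046, 0.088]
wrist_force: [0.0, 0.1, 0.2]
finger_gap: 0.9
```

```bash
python3 -c "
from h import *
rk(*st())"
```

```text
t 6.25 tcp [512.1 -13.6 133.3] yaw_x 56.2 z [ 0.164 -0.111 -0.98 ] F [0.04 0.06 0.16] gap 0.9 q7 [ 0.09  0.73 -0.37  2.15  1.22  0.41 -0.36]
heading -123.76 rack xy 132.8 -122.9 z 133.3 Fn -0.0 Fh -0.07 Fz 0.16
```

{"fn": "step_arm", "kwargs": {
  "angular": [
    [0,0,0],
    [0,0,0],
    [0,0,0],
    [0,0,0],
    [0,0,0],
    [0,0,0],
    [0,0,0],
    [0,0,0],
    [0,0,0],
    [0,0,0],
    [0,0,0]
  ],
  "offset": [
    [0,0.0059,0.0012],
    [0,0.0059,0.0012],
    [0,0.0059,0.0012],
    [0,0.0059,0.0012],
    [0,0.0059,0.0012],
    [0,0.002,0.0004],
    [0,0.002,0.0004],
    [0,0.002,0.0004],
    [0,0.002,0.0004],
    [0,0.002,0.0004],
    [0,0,0]
  ],
  "gripper": [0,0,0,0,0,0,0,0,0,0,0]
}}

```text
time_s: 7.35
tcp_pos: [544.9, -36.5, 133.0]
orientation: [0.878, 0.469, 0.046, 0.088]
wrist_force: [-2.3, 0.6, 0.1]
finger_gap: 0.3
```

```bash
python3 -c "
from h import *
rk(*st())"
```

```text
t 7.35 tcp [544.9 -36.5 133. ] yaw_x 56.2 z [ 0.164 -0.111 -0.98 ] F [-2.34  0.57  0.12] gap 0.3 q7 [ 0.17  0.75 -0.42  2.06  1.12  0.46 -0.19]
heading -123.77 rack xy 133.6 -82.9 z 133.0 Fn 2.26 Fh 0.83 Fz 0.12
```

In contact at 2.3 N. Swinging now along the arc about the pin.

{"fn": "step_arm", "kwargs": {
  "angular": [
    [0,0.006,-0.0294],
    [0,0.006,-0.0294],
    [0,0.006,-0.0294],
    [0,0.006,-0.0294],
    [0,0.006,-0.0294],
    [0,0.006,-0.0294],
    [0,0.006,-0.0294],
    [0,0.006,-0.0294],
    [0,0,0]
  ],
  "offset": [
    [-0.0025,0.0039,0.0008],
    [-0.0025,0.0039,0.0008],
    [-0.0025,0.0039,0.0008],
    [-0.0025,0.0039,0.0008],
    [-0.0025,0.0039,0.0008],
    [-0.0025,0.0039,0.0008],
    [-0.0025,0.0039,0.0008],
    [-0.0025,0.0039,0.0008],
    [0,0,0]
  ],
  "gripper": [0,0,0,0,0,0,0,0,0]
}}

```text
time_s: 8.25
tcp_pos: [565.0, -69.2, 133.3]
orientation: [0.815, 0.57, 0.058, 0.082]
wrist_force: [0.0, 0.4, -0.8]
finger_gap: 0.7
```

```bash
python3 -c "
from h import *
rk(*st())"
```

```text
t 8.25 tcp [565.  -69.2 133.3] yaw_x 69.9 z [ 0.188 -0.068 -0.98 ] F [ 0.03  0.35 -0.81] gap 0.7 q7 [ 0.31  0.78 -0.51  2.01  1.13  0.47  0.15]
heading -110.06 rack xy 134.0 -82.0 z 133.3 Fn 0.1 Fh -0.34 Fz -0.81
```

{"fn": "step_arm", "kwargs": {
  "angular": [
    [0,0.006,-0.0294],
    [0,0.004,-0.0196],
    [0,0.002,-0.0098],
    [0,0.002,-0.0098],
    [0,0.002,-0.0098]
  ],
  "offset": [
    [-0.0025,0.0039,0.0008],
    [-0.0016,0.0026,0.0005],
    [-0.0008,0.0013,0.0003],
    [-0.0008,0.0013,0.0003],
    [-0.0008,0.0013,0.0003]
  ],
  "gripper": [0,0,0,0,0]
}}

```text
time_s: 8.75
tcp_pos: [572.3, -77.3, 133.3]
orientation: [0.791, 0.603, 0.061, 0.079]
wrist_force: [-1.9, 1.4, -0.3]
finger_gap: 0.4
```

```bash
python3 -c "
from h import *
rk(*st())"
```

```text
t 8.75 tcp [572.3 -77.3 133.3] yaw_x 74.7 z [ 0.192 -0.052 -0.98 ] F [-1.86  1.42 -0.28] gap 0.4 q7 [ 0.36  0.79 -0.55  1.99  1.12  0.48  0.28]
heading -105.33 rack xy 132.6 -83.6 z 133.3 Fn 2.17 Fh -0.88 Fz -0.28
```

{"fn": "step_arm", "kwargs": {
  "angular": [
    [0,0.002,-0.0098],
    [0,0.002,-0.0098],
    [0,0.002,-0.0098]
  ],
  "offset": [
    [-0.0008,0.0013,0.0003],
    [-0.0008,0.0013,0.0003],
    [-0.0008,0.0013,0.0003]
  ],
  "gripper": [0,0,0]
}}

```text
time_s: 9.05
tcp_pos: [575.0, -80.4, 133.1]
orientation: [0.782, 0.615, 0.062, 0.078]
wrist_force: [-4.9, 4.2, 4.4]
finger_gap: 0.4
```

```bash
python3 -c "
from h import *
rk(*st())"
```

```text
t 9.05 tcp [575.  -80.4 133.1] yaw_x 76.4 z [ 0.193 -0.045 -0.98 ] F [-4.91  4.2   4.45] gap 0.4 q7 [ 0.37  0.8  -0.56  1.98  1.11  0.49  0.32]
heading -103.58 rack xy 132.4 -84.3 z 133.1 Fn 5.76 Fh -2.93 Fz 4.45
```

{"fn": "step_arm", "kwargs": {
  "angular": [
    [0,0.002,-0.0098],
    [0,0.002,-0.0098]
  ],
  "offset": [
    [-0.0005,0.0013,0.0002],
    [-0.0005,0.0013,0.0002]
  ],
  "gripper": [0,0]
}}

```text
time_s: 9.25
tcp_pos: [576.6, -81.7, 133.1]
orientation: [0.776, 0.623, 0.062, 0.077]
wrist_force: [-6.5, 2.8, 4.2]
finger_gap: 0.3
```

```bash
python3 -c "
from h import *
rk(*st())"
```

```text
t 9.25 tcp [576.6 -81.7 133.1] yaw_x 77.6 z [ 0.192 -0.041 -0.98 ] F [-6.55  2.77  4.24] gap 0.3 q7 [ 0.39  0.8  -0.57  1.97  1.1   0.5   0.36]
heading -102.41 rack xy 131.5 -85.1 z 133.1 Fn 6.99 Fh -1.3 Fz 4.24
```

{"fn": "step_arm", "kwargs": {
  "angular": [
    [0,0.002,-0.0098],
    [0,0.002,-0.0098]
  ],
  "offset": [
    [-0.0005,0.0013,0.0002],
    [-0.0005,0.0013,0.0002]
  ],
  "gripper": [0,0]
}}

```text
time_s: 9.45
tcp_pos: [578.5, -83.4, 133.1]
orientation: [0.769, 0.631, 0.063, 0.076]
wrist_force: [-4.9, 2.0, 3.9]
finger_gap: 0.0
```

```bash
python3 -c "
from h import *
rk(*st())"
```

```text
t 9.45 tcp [578.5 -83.4 133.1] yaw_x 78.7 z [ 0.192 -0.038 -0.981] F [-4.94  2.04  3.88] gap 0.0 q7 [ 0.4   0.81 -0.58  1.97  1.1   0.5   0.39]
heading -101.27 rack xy 131.2 -85.5 z 133.1 Fn 5.25 Fh -1.04 Fz 3.88
```

{"fn": "step_arm", "kwargs": {
  "angular": [
    [0,0.002,-0.0098],
    [0,0.002,-0.0098],
    [0,0.002,-0.0098]
  ],
  "offset": [
    [-0.0007,0.0014,0.0003],
    [-0.0007,0.0014,0.0003],
    [-0.0007,0.0014,0.0003]
  ],
  "gripper": [0,0,0]
}}

```text
time_s: 9.75
tcp_pos: [583.4, -87.8, 133.1]
orientation: [0.76, 0.642, 0.064, 0.076]
wrist_force: [-3.7, 0.5, 2.0]
finger_gap: 0.4
```

```bash
python3 -c "
from h import *
rk(*st())"
```

```text
t 9.75 tcp [583.4 -87.8 133.1] yaw_x 80.3 z [ 0.195 -0.034 -0.98 ] F [-3.68  0.49  1.98] gap 0.4 q7 [ 0.41  0.81 -0.6   1.95  1.09  0.51  0.44]
heading -99.65 rack xy 132.2 -83.6 z 133.1 Fn 3.71 Fh 0.14 Fz 1.98
```

{"fn": "step_arm", "kwargs": {
  "angular": [
    [0,0.002,-0.0098],
    [0,0.002,-0.0098]
  ],
  "offset": [
    [-0.0007,0.0014,0.0003],
    [-0.0007,0.0014,0.0003]
  ],
  "gripper": [0,0]
}}

```text
time_s: 9.95
tcp_pos: [586.0, -89.9, 133.1]
orientation: [0.754, 0.649, 0.065, 0.076]
wrist_force: [-5.9, -0.5, 3.0]
finger_gap: 0.7
```

```bash
python3 -c "
from h import *
rk(*st())"
```

```text
t 9.95 tcp [586.  -89.9 133.1] yaw_x 81.5 z [ 0.195 -0.03  -0.98 ] F [-5.89 -0.5   2.97] gap 0.7 q7 [ 0.42  0.82 -0.61  1.94  1.09  0.52  0.47]
heading -98.52 rack xy 132.2 -83.3 z 133.1 Fn 5.75 Fh 1.37 Fz 2.97
```

{"fn": "step_arm", "kwargs": {
  "angular": [
    [0,0.0015,-0.0068],
    [0,0.0015,-0.0068]
  ],
  "offset": [
    [-0.0006,0.001,0.0002],
    [-0.0006,0.001,0.0002]
  ],
  "gripper": [0,0]
}}

```text
time_s: 10.15
tcp_pos: [587.8, -91.4, 133.1]
orientation: [0.749, 0.655, 0.065, 0.075]
wrist_force: [-5.5, 1.0, 3.6]
finger_gap: 0.1
```

```bash
python3 -c "
from h import *
rk(*st())"
```

```text
t 10.15 tcp [587.8 -91.4 133.1] yaw_x 82.3 z [ 0.196 -0.027 -0.98 ] F [-5.51  1.04  3.64] gap 0.1 q7 [ 0.43  0.82 -0.62  1.94  1.08  0.52  0.49]
heading -97.73 rack xy 132.3 -83.1 z 133.1 Fn 5.6 Fh -0.28 Fz 3.64
```

{"fn": "step_arm", "kwargs": {
  "angular": [
    [0,0.0015,-0.0068],
    [0,0.0015,-0.0068]
  ],
  "offset": [
    [-0.0006,0.001,0.0002],
    [-0.0006,0.001,0.0002]
  ],
  "gripper": [0,0]
}}

```text
time_s: 10.35
tcp_pos: [589.8, -92.9, 133.0]
orientation: [0.745, 0.66, 0.066, 0.075]
wrist_force: [-5.7, -0.0, 1.2]
finger_gap: 0.8
```

```bash
python3 -c "
from h import *
rk(*st())"
```

```text
t 10.35 tcp [589.8 -92.9 133. ] yaw_x 83.1 z [ 0.196 -0.024 -0.98 ] F [-5.73 -0.04  1.16] gap 0.8 q7 [ 0.44  0.83 -0.62  1.93  1.08  0.53  0.52]
heading -96.94 rack xy 132.4 -82.8 z 133.0 Fn 5.68 Fh 0.73 Fz 1.16
```

Still riding over the catch at about 5.7 N. Continuing in small steps.

{"fn": "step_arm", "kwargs": {
  "angular": [
    [0,0.0015,-0.0068],
    [0,0.0015,-0.0068]
  ],
  "offset": [
    [-0.0006,0.0009,0.0002],
    [-0.0006,0.0009,0.0002]
  ],
  "gripper": [0,0]
}}

```text
time_s: 10.55
tcp_pos: [590.7, -93.6, 132.9]
orientation: [0.74, 0.665, 0.066, 0.073]
wrist_force: [-9.2, 0.9, 6.0]
finger_gap: 0.5
```

```bash
python3 -c "
from h import *
rk(*st())"
```

```text
t 10.55 tcp [590.7 -93.6 132.9] yaw_x 83.9 z [ 0.195 -0.02  -0.981] F [-9.19  0.94  6.02] gap 0.5 q7 [ 0.45  0.83 -0.63  1.93  1.08  0.53  0.54]
heading -96.1 rack xy 131.7 -83.8 z 132.9 Fn 9.24 Fh 0.04 Fz 6.02
```

{"fn": "step_arm", "kwargs": {
  "angular": [
    [0,0.0015,-0.0068]
  ],
  "offset": [
    [-0.0006,0.0009,0.0002]
  ],
  "gripper": [0]
}}

```text
time_s: 10.65
tcp_pos: [590.9, -93.8, 132.9]
orientation: [0.738, 0.668, 0.066, 0.073]
wrist_force: [-10.8, 1.9, 7.8]
finger_gap: 0.3
```

```bash
python3 -c "
from h import *
rk(*st())"
```

```text
t 10.65 tcp [590.9 -93.8 132.9] yaw_x 84.3 z [ 0.195 -0.018 -0.981] F [-10.84   1.93   7.8 ] gap 0.3 q7 [ 0.45  0.83 -0.64  1.92  1.07  0.54  0.55]
heading -95.67 rack xy 131.3 -84.5 z 132.9 Fn 10.98 Fh -0.85 Fz 7.8
```

{"fn": "step_arm", "kwargs": {
  "angular": [
    [0,0.0015,-0.0068]
  ],
  "offset": [
    [-0.0006,0.0009,0.0002]
  ],
  "gripper": [0]
}}

```text
time_s: 10.75
tcp_pos: [591.3, -94.1, 132.8]
orientation: [0.735, 0.671, 0.066, 0.072]
wrist_force: [-10.9, 2.1, 7.6]
finger_gap: 0.7
```

```bash
python3 -c "
from h import *
rk(*st())"
```

```text
t 10.75 tcp [591.3 -94.1 132.8] yaw_x 84.8 z [ 0.194 -0.017 -0.981] F [-10.91   2.11   7.58] gap 0.7 q7 [ 0.45  0.83 -0.64  1.92  1.07  0.54  0.56]
heading -95.25 rack xy 130.9 -85.1 z 132.8 Fn 11.06 Fh -1.11 Fz 7.58
```

Buffer contact at 11 N. I'll press on in smaller steps, easing upward to shed the vertical friction force.

{"fn": "step_arm", "kwargs": {
  "angular": [
    [0,0,0]
  ],
  "offset": [
    [0,0.0004,-0.0003]
  ],
  "gripper": [0]
}}

```text
time_s: 10.85
tcp_pos: [591.4, -94.2, 132.9]
orientation: [0.735, 0.671, 0.066, 0.072]
wrist_force: [-10.3, 1.9, 4.9]
finger_gap: 0.1
```

```bash
python3 -c "
from h import *
rk(*st())"
```

```text
t 10.85 tcp [591.4 -94.2 132.9] yaw_x 84.7 z [ 0.193 -0.017 -0.981] F [-10.27   1.9    4.94] gap 0.1 q7 [ 0.46  0.83 -0.64  1.92  1.07  0.54  0.56]
heading -95.26 rack xy 131.1 -85.0 z 132.9 Fn 10.4 Fh -0.95 Fz 4.94
```

{"fn": "step_arm", "kwargs": {
  "angular": [
    [0,0,0]
  ],
  "offset": [
    [0,0.0004,-0.0003]
  ],
  "gripper": [0]
}}

```text
time_s: 10.95
tcp_pos: [591.4, -94.2, 133.0]
orientation: [0.735, 0.671, 0.066, 0.071]
wrist_force: [-10.5, 2.0, 2.3]
finger_gap: 0.3
```

```bash
python3 -c "
from h import *
rk(*st())"
```

```text
t 10.95 tcp [591.4 -94.2 133. ] yaw_x 84.7 z [ 0.193 -0.017 -0.981] F [-10.45   1.98   2.34] gap 0.3 q7 [ 0.46  0.83 -0.64  1.92  1.07  0.54  0.57]
heading -95.26 rack xy 131.1 -84.9 z 133.0 Fn 10.59 Fh -1.02 Fz 2.34
```

{"fn": "step_arm", "kwargs": {
  "angular": [
    [0,0,0]
  ],
  "offset": [
    [0,0.0007,0.0]
  ],
  "gripper": [0]
}}

```text
time_s: 11.05
tcp_pos: [591.6, -94.3, 132.9]
orientation: [0.735, 0.671, 0.066, 0.071]
wrist_force: [-12.9, 2.9, 5.3]
finger_gap: 0.5
```

```bash
python3 -c "
from h import *
rk(*st())"
```

```text
t 11.05 tcp [591.6 -94.3 132.9] yaw_x 84.7 z [ 0.192 -0.017 -0.981] F [-12.91   2.94   5.28] gap 0.5 q7 [ 0.46  0.83 -0.64  1.92  1.07  0.54  0.57]
heading -95.26 rack xy 131.1 -84.7 z 132.9 Fn 13.13 Fh -1.75 Fz 5.28
```

{"fn": "step_arm", "kwargs": {
  "angular": [
    [0,0,0]
  ],
  "offset": [
    [0,0.0006,0.0]
  ],
  "gripper": [0]
}}

```text
time_s: 11.15
tcp_pos: [591.7, -94.3, 132.9]
orientation: [0.735, 0.671, 0.065, 0.071]
wrist_force: [-13.9, 2.5, 5.1]
finger_gap: 0.3
```

```bash
python3 -c "
from h import *
rk(*st())"
```

```text
t 11.15 tcp [591.7 -94.3 132.9] yaw_x 84.7 z [ 0.191 -0.017 -0.981] F [-13.88   2.53   5.12] gap 0.3 q7 [ 0.46  0.84 -0.64  1.92  1.07  0.54  0.57]
heading -95.26 rack xy 131.1 -84.6 z 132.9 Fn 14.06 Fh -1.24 Fz 5.12
```

14 N at the push point is above the catch's snap range and below the 18 N limit. I'll hold briefly, then back off and see whether the rack stays home.

{"fn": "step_arm", "kwargs": {
  "angular": [
    [0,0,0],
    [0,0,0],
    [0,0,0],
    [0,0,0],
    [0,0,0],
    [0,0,0],
    [0,0,0],
    [0,0,0]
  ],
  "offset": [
    [0,0,0],
    [0,0,0],
    [0,-0.001,-0.0002],
    [0,-0.002,-0.0004],
    [0,-0.004,-0.0008],
    [0,-0.01,-0.002],
    [0,-0.02,-0.004],
    [0,0,0]
  ],
  "gripper": [0,0,0,0,0,0,0,0]
}}

```text
time_s: 11.95
tcp_pos: [557.2, -91.7, 134.4]
orientation: [0.735, 0.67, 0.068, 0.074]
wrist_force: [0.2, -0.5, 0.4]
finger_gap: 1.0
```

Run:
```python
from h import *
rk(*st()); grab('scene','s3'); grab('side','d3')
a=cv2.imread('pics/scene0.png')
a=cv2.imread('pics/s3.png')[165:255,185:285]; b=cv2.imread('pics/d3.png')[140:215,260:360]
cv2.imwrite('pics/v5.png',np.hstack([cv2.resize(a,(400,360),interpolation=2),cv2.resize(b,(400,360),interpolation=2)]))
for nm,lo,hi in(('s3',(190,160),(360,260)),('d3',(240,130),(365,245))):
    z=np.load(f'pics/{nm}.npz'); d=z['d']; v,u=np.mgrid[:400,:640]
    P=(np.stack([(u-z['c'][0])/z['f']*d,(v-z['c'][1])/z['f']*d,d,np.ones_like(d)],-1)@np.array(z['T']).T)[...,:3]
    img=cv2.cvtColor(cv2.imread(f'pics/{nm}.png'),cv2.COLOR_BGR2HSV)
    m=(P[...,2]>146)&(P[...,2]<160)&(img[...,0]>100)&(img[...,0]<130)&(img[...,1]>120)&(u>lo[0])&(u<hi[0])&(v>lo[1])&(v<hi[1])
    Q=P[m][:,:2].astype(np.float32); print(nm,len(Q),cv2.minAreaRect(Q))
```

```text
t 11.95 tcp [557.2 -91.7 134.4] yaw_x 84.7 z [ 0.198 -0.018 -0.98 ] F [ 0.16 -0.53  0.39] gap 1.0 q7 [ 0.44  0.79 -0.59  2.03  1.15  0.46  0.45]
heading -95.27 rack xy 131.7 -119.2 z 134.4 Fn -0.21 Fh 0.51 Fz 0.39
s3 667 ((649.593994140625, -61.661643981933594), (156.25079345703125, 91.82642364501953), 86.26116943359375)
d3 315 ((645.1950073242188, -61.794288635253906), (160.5045166015625, 85.01251983642578), 84.66682434082031)
```

View pics/v5.png

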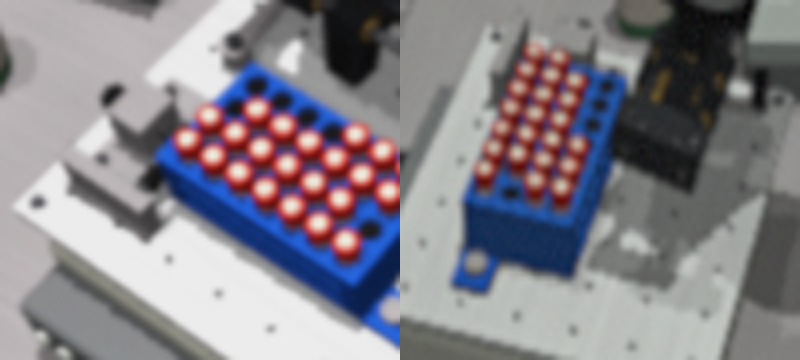

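The rack stayed, and its heading is -94° to -95°. I'll look at the catch from close above with the wrist camera.

{"fn": "step_arm", "kwargs": {
  "angular": [
    [0,0,0],
    [0,0,0],
    [0.1,0,0],
    [0.1,0,0],
    [0,0,0],
    [0,0,0],
    [0,0,0],
    [0,0,0]
  ],
  "offset": [
    [0,0.008,-0.039],
    [0,0.008,-0.039],
    [0,0,0],
    [0,0,0],
    [-0.019,0.027,0],
    [-0.019,0.027,0],
    [-0.019,0.027,0],
    [0,0,0]
  ],
  "gripper": [0,0,0,0,0,0,0,0]
}}

```text
time_s: 12.85
tcp_pos: [637.3, -160.5, 213.2]
orientation: [0.742, 0.671, 0.002, 0.001]
wrist_force: [-0.4, -0.3, -1.1]
finger_gap: 0.2
```

Run:
```python
from h import *
rk(*st()); grab('wrist','w3'); cv2.imwrite('pics/v6.png',cv2.resize(cv2.imread('pics/w3.png')[:260],(800,325),interpolation=2))
```

```text
t 12.85 tcp [ 637.3 -160.5  213.2] yaw_x 84.2 z [ 0.005  0.001 -1.   ] F [-0.38 -0.28 -1.14] gap 0.2 q7 [ 0.58  0.88 -0.82  1.48  0.7   1.08  1.08]
heading -95.77 rack xy 193.1 -31.4 z 213.2 Fn 0.35 Fh 0.32 Fz -1.14
```

View pics/v6.png

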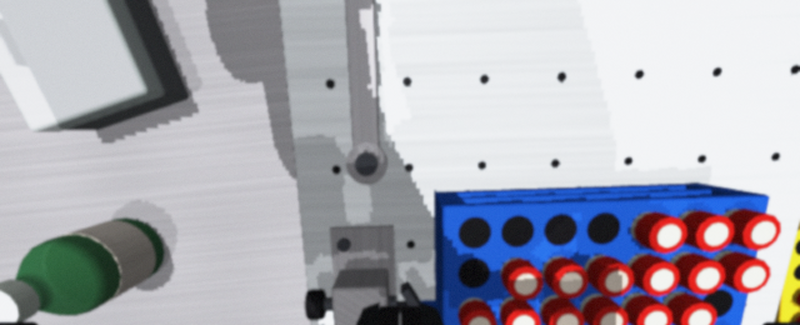

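The rack's free end and the hub (367,165) are visible, but the finger hides the catch at (400,300). I'll shift 55 mm further out.

{"fn": "step_arm", "kwargs": {
  "angular": [
    [0,0,0],
    [0,0,0],
    [0,0,0]
  ],
  "offset": [
    [0,0.03,0],
    [0,0.025,0],
    [0,0,0]
  ],
  "gripper": [0,0,0]
}}

```text
time_s: 13.2
tcp_pos: [690.6, -159.5, 213.7]
orientation: [0.739, 0.674, 0.002, -0.0]
wrist_force: [0.5, -0.5, -0.1]
finger_gap: 0.1
```

Run:
```python
from h import *
rk(*st()); grab('wrist','w4'); cv2.imwrite('pics/v7.png',cv2.resize(cv2.imread('pics/w4.png')[80:260,220:480],(780,540),interpolation=2))
z=np.load('pics/w4.npz')
```

```text
t 13.2 tcp [ 690.6 -159.5  213.7] yaw_x 84.7 z [ 0.003  0.004 -1.   ] F [ 0.54 -0.52 -0.05] gap 0.1 q7 [ 0.52  0.95 -0.81  1.3   0.69  1.18  1.14]
heading -95.31 rack xy 187.0 20.0 z 213.7 Fn -0.59 Fh 0.47 Fz -0.05
```

View pics/v7.png

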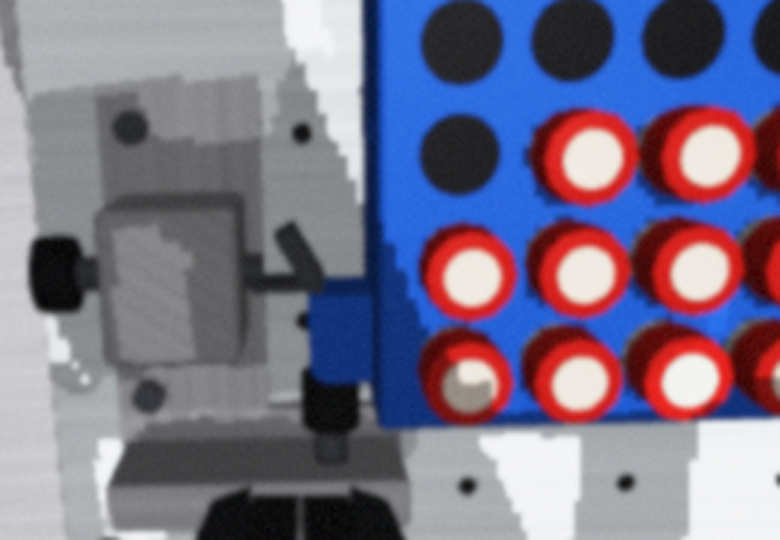

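The wedge nose is fully out behind the striker's -y face at about (300,255), and the striker (340,330) is bedded on the black buffer (330,400). The rack is home. Next is the keeper: I'll go to the knob's outer side.

{"fn": "step_arm", "kwargs": {
  "angular": [
    [0,0,0],
    [0,0,0],
    [0,0,0],
    [0,0,0],
    [0,0,0],
    [0,0,0],
    [0,0,0],
    [0,0,0],
    [0,0,0],
    [0,0,0]
  ],
  "offset": [
    [-0.0141,-0.0384,-0.0032],
    [-0.0141,-0.0384,-0.0032],
    [-0.0141,-0.0384,-0.0032],
    [-0.0141,-0.0384,-0.0032],
    [-0.0141,-0.0384,-0.0032],
    [0,0,0],
    [0,0,0.03],
    [0,0,0.03],
    [0,0,0.03],
    [0,0,0]
  ],
  "gripper": [0,0,0,0,0,0,0,0,0,0]
}}

```text
time_s: 14.25
tcp_pos: [488.1, -212.4, 137.0]
orientation: [0.739, 0.674, -0.001, -0.003]
wrist_force: [-0.8, -0.3, 0.1]
finger_gap: 0.2
```

```bash
cat >> h.py <<'E'
hub=np.array([581.5,-169.5])
def kp():
    s,M=st(); r=s['tcp_pos'][:2]-hub; x=M[:2,0]; y=M[:2,1]
    # radial outward for tool x = tangent (clockwise): radial = rot90(x)
    rad=np.array([-x[1],x[0]]); rad/=np.linalg.norm(rad); print('phi_tool',np.degrees(np.radians(174.9)-np.arctan2(rad[1],rad[0])).round(1),'radial',(r@rad).round(1),'tangential',(r@x).round(1),'Fx',(s['wrist_force'][:2]@x).round(2),'Fy',(s['wrist_force'][:2]@y).round(2))
E
python3 -c "
from h import *
kp()"
```

```text
t 14.25 tcp [ 488.1 -212.4  137. ] yaw_x 84.7 z [-0.006  0.003 -1.   ] F [-0.78 -0.27  0.12] gap 0.2 q7 [ 0.76  0.84 -0.75  1.92  0.86  0.74  0.97]
phi_tool 0.2 radial 89.1 tangential -51.2 Fx -0.34 Fy -0.75
```

{"fn": "step_arm", "kwargs": {
  "angular": [
    [0,0,0],
    [0,0,0],
    [0,0,0],
    [0,0,0.1],
    [0,0,0.1],
    [0,0,0.1],
    [0,0,0.1],
    [0,0,0]
  ],
  "offset": [
    [0,0.004,-0.004],
    [0.0135,0,0],
    [0.0135,0,0],
    [0.0086,-0.002,0],
    [0.0086,-0.002,0],
    [0.0086,-0.002,0],
    [0.0086,-0.002,0],
    [0,0,0]
  ],
  "gripper": [0,0,0,0,0,0,0,0]
}}

```text
time_s: 15.05
tcp_pos: [499.7, -149.9, 146.1]
orientation: [0.858, 0.514, 0.003, 0.001]
wrist_force: [0.2, -0.2, 0.8]
finger_gap: 0.3
```

Run:
```python
from h import *
kp(); grab('scene','s5'); cv2.imwrite('pics/v8.png',cv2.resize(cv2.imread('pics/s5.png')[110:260,180:340],(640,600),interpolation=2))
```

```text
t 15.05 tcp [ 499.7 -149.9  146.1] yaw_x 61.9 z [ 0.005  0.001 -1.   ] F [ 0.15 -0.16  0.77] gap 0.3 q7 [ 0.59  0.79 -0.65  1.96  0.77  0.66  0.52]
phi_tool 23.0 radial 81.3 tangential -21.3 Fx -0.07 Fy 0.21
```

View pics/v8.png

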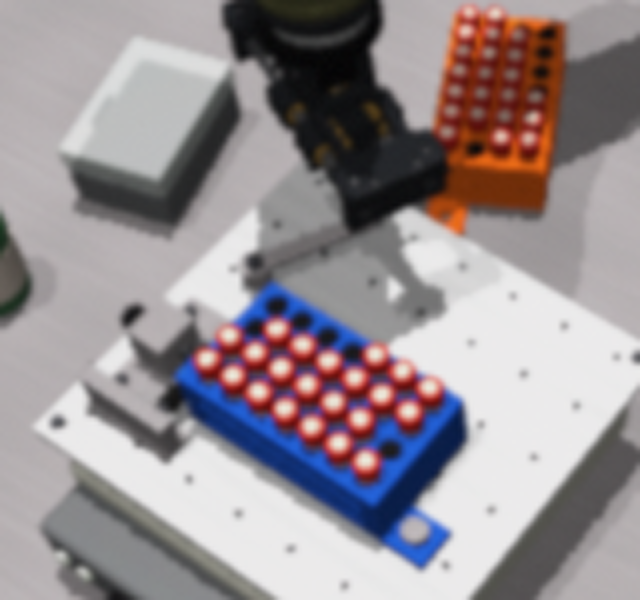

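The keeper bar is following the fingers: it now points from the hub (255,262) toward (345,225). Continuing along the arc.

{"fn": "step_arm", "kwargs": {
  "angular": [
    [0,0,0.1],
    [0,0,0.1],
    [0,0,0.1],
    [0,0,0.1],
    [0,0,0.1],
    [0,0,0.1],
    [0,0,0.1],
    [0,0,0]
  ],
  "offset": [
    [0.0082,-0.0026,0.0005],
    [0.0082,-0.0026,0.0005],
    [0.0084,-0.0026,0.0005],
    [0.0084,-0.0024,0.0005],
    [0.0086,-0.0024,0.0005],
    [0.0086,-0.002,0.0005],
    [0.0086,-0.002,0],
    [0,0,0]
  ],
  "gripper": [0,0,0,0,0,0,0,0]
}}

```text
time_s: 15.9
tcp_pos: [528.8, -99.0, 141.7]
orientation: [0.982, 0.189, 0.002, -0.001]
wrist_force: [-0.5, 0.3, 1.2]
finger_gap: 0.5
```

```bash
python3 -c "
from h import *
kp()"
```

```text
t 15.9 tcp [528.8 -99.  141.7] yaw_x 21.8 z [ 0.003  0.002 -1.   ] F [-0.45  0.26  1.16] gap 0.5 q7 [ 0.37  0.77 -0.46  1.92  0.58  0.58 -0.09]
phi_tool 63.1 radial 85.0 tangential -22.8 Fx -0.32 Fy -0.41
```

{"fn": "step_arm", "kwargs": {
  "angular": [
    [0,0,0.1],
    [0,0,0.1],
    [0,0,0.1],
    [0,0,0.1],
    [0,0,0]
  ],
  "offset": [
    [0.0086,-0.002,0],
    [0.0086,-0.002,0],
    [0.0086,-0.002,0],
    [0.0086,-0.002,0],
    [0,0,0]
  ],
  "gripper": [0,0,0,0,0]
}}

```text
time_s: 16.4
tcp_pos: [559.8, -84.3, 141.3]
orientation: [1.0, -0.01, 0.001, -0.001]
wrist_force: [0.1, -0.7, 0.1]
finger_gap: 0.2
```

```bash
python3 -c "
from h import *
kp()"
```

```text
t 16.4 tcp [559.8 -84.3 141.3] yaw_x -1.1 z [ 0.002  0.002 -1.   ] F [ 0.14 -0.74  0.14] gap 0.2 q7 [ 0.28  0.78 -0.35  1.84  0.44  0.6  -0.37]
phi_tool 86.0 radial 84.8 tangential -23.4 Fx 0.15 Fy 0.74
```

{"fn": "step_arm", "kwargs": {
  "angular": [
    [0,0,0.035],
    [0,0,0.035],
    [0,0,0]
  ],
  "offset": [
    [0.002,0,0],
    [0.002,0,0],
    [0,0,0]
  ],
  "gripper": [0,0,0]
}}

```text
time_s: 16.7
tcp_pos: [562.6, -84.8, 140.8]
orientation: [0.999, -0.046, -0.0, -0.001]
wrist_force: [-0.2, -0.9, -0.3]
finger_gap: 0.2
```

```bash
python3 -c "
from h import *
kp()"
```

```text
t 16.7 tcp [562.6 -84.8 140.8] yaw_x -5.3 z [ 0.     0.001 -1.   ] F [-0.16 -0.87 -0.29] gap 0.2 q7 [ 0.27  0.78 -0.34  1.83  0.42  0.6  -0.42]
phi_tool 90.2 radial 82.6 tangential -26.6 Fx -0.08 Fy 0.88
```

{"fn": "step_arm", "kwargs": {
  "angular": [
    [0,0,0],
    [0,0,0]
  ],
  "offset": [
    [0.0015,0,0],
    [0,0,0]
  ],
  "gripper": [0,0]
}}

```text
time_s: 16.9
tcp_pos: [564.3, -84.8, 140.8]
orientation: [0.999, -0.046, 0.0, -0.001]
wrist_force: [-0.3, 0.0, -0.2]
finger_gap: 0.2
```

```bash
python3 -c "
from h import *
kp()"
```

```text
t 16.9 tcp [564.3 -84.8 140.8] yaw_x -5.2 z [ 0.     0.001 -1.   ] F [-0.26  0.04 -0.22] gap 0.2 q7 [ 0.27  0.78 -0.34  1.82  0.42  0.6  -0.42]
phi_tool 90.1 radial 82.8 tangential -24.9 Fx -0.26 Fy -0.02
```

{"fn": "step_arm", "kwargs": {
  "angular": [
    [0,0,0],
    [0,0,0]
  ],
  "offset": [
    [0.0015,0,0],
    [0,0,0]
  ],
  "gripper": [0,0]
}}

```text
time_s: 17.1
tcp_pos: [565.7, -84.8, 140.7]
orientation: [0.999, -0.046, -0.0, -0.001]
wrist_force: [0.4, 0.9, 0.4]
finger_gap: 0.3
```

```bash
python3 -c "
from h import *
kp()"
```

```text
t 17.1 tcp [565.7 -84.8 140.7] yaw_x -5.3 z [ 0.     0.001 -1.   ] F [0.4  0.94 0.38] gap 0.3 q7 [ 0.27  0.79 -0.34  1.82  0.42  0.61 -0.42]
phi_tool 90.2 radial 82.9 tangential -23.5 Fx 0.31 Fy -0.97
```

{"fn": "step_arm", "kwargs": {
  "angular": [
    [0,0,0],
    [0,0,0]
  ],
  "offset": [
    [0.0012,0,0],
    [0,0,0]
  ],
  "gripper": [0,0]
}}

```text
time_s: 17.3
tcp_pos: [566.0, -84.9, 140.6]
orientation: [0.999, -0.046, -0.001, -0.001]
wrist_force: [-4.3, 0.3, 3.5]
finger_gap: 0.7
```

```bash
python3 -c "
from h import *
kp()"
```

```text
t 17.3 tcp [566.  -84.9 140.6] yaw_x -5.3 z [-0.002  0.001 -1.   ] F [-4.34  0.33  3.49] gap 0.7 q7 [ 0.27  0.79 -0.34  1.82  0.42  0.61 -0.42]
phi_tool 90.2 radial 82.9 tangential -23.2 Fx -4.36 Fy 0.07
```

{"fn": "step_arm", "kwargs": {
  "angular": [
    [0,0,0],
    [0,0,0]
  ],
  "offset": [
    [0.0012,0,0],
    [0,0,0]
  ],
  "gripper": [0,0]
}}

```text
time_s: 17.5
tcp_pos: [566.2, -84.8, 140.6]
orientation: [0.999, -0.046, -0.002, -0.001]
wrist_force: [-6.2, 0.4, 5.5]
finger_gap: 0.2
```

```bash
python3 -c "
from h import *
kp()"
```

```text
t 17.5 tcp [566.2 -84.8 140.6] yaw_x -5.3 z [-0.004  0.001 -1.   ] F [-6.24  0.37  5.46] gap 0.2 q7 [ 0.27  0.79 -0.34  1.81  0.42  0.62 -0.42]
phi_tool 90.2 radial 82.9 tangential -23.0 Fx -6.25 Fy 0.2
```

The keeper's stop is reached, with a clear force rise. Letting go and backing away.

{"fn": "step_arm", "kwargs": {
  "angular": [
    [0,0,0],
    [0,0,0],
    [0,0,0],
    [0,0,0],
    [0,0,0],
    [0,0,0],
    [0,0,0],
    [0,0,0],
    [0,0,0]
  ],
  "offset": [
    [-0.002,0,0],
    [-0.006,0,0],
    [-0.02,0,0],
    [-0.03,0,0],
    [-0.02,0,-0.04],
    [-0.02,0,-0.04],
    [-0.02,0,-0.04],
    [-0.02,0,-0.04],
    [0,0,0]
  ],
  "gripper": [0,0,0,0,0,0,0,0,0]
}}

```text
time_s: 18.4
tcp_pos: [431.6, -72.4, 305.0]
orientation: [0.999, -0.046, 0.005, 0.0]
wrist_force: [0.5, -0.3, -0.8]
finger_gap: 0.6
```

Run:
```python
from h import *
st(); grab('scene','s6'); grab('side','d6')
a=cv2.imread('pics/s6.png')[135:275,180:340]; b=cv2.imread('pics/d6.png')[100:240,240:400]
cv2.imwrite('pics/v9.png',np.hstack([cv2.resize(a,(400,350),interpolation=2),cv2.resize(b,(400,350),interpolation=2)]))
```

```text
t 18.4 tcp [431.6 -72.4 305. ] yaw_x -5.3 z [ 0.01  -0.001 -1.   ] F [ 0.52 -0.32 -0.78] gap 0.6 q7 [ 0.4   0.39 -0.49  2.02  0.26  0.78 -0.33]
```

View pics/v9.png

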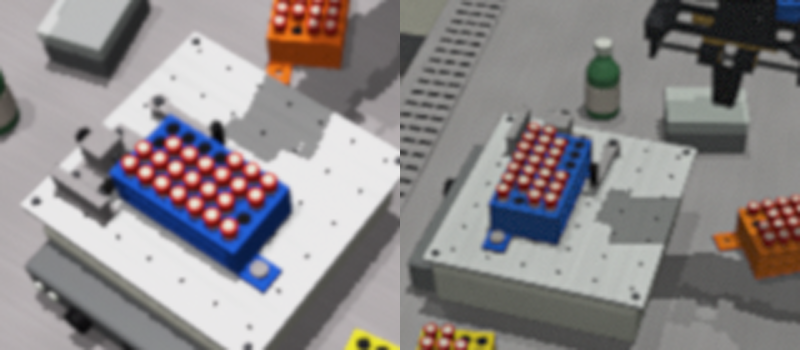

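Both views show the keeper lying along behind the rack (knob (216,130), hub (158,102) in the scene half) and the rack flat at the bracket. One quick numeric check, then I'll hand in.

Run:
```python
from h import *
k=ray('scene0' if 0 else 's6',180+216/2.5,135+125/2.5,155); h=ray('s6',180+158/2.5,135+102/2.5,127); d=k-h
print(k,h,'keeper phi',174.9-np.degrees(np.arctan2(d[1],d[0])))
a=cv2.imread('pics/scene0.png').astype(int);b=cv2.imread('pics/s6.png').astype(int)
for n,(x0,x1,y0,y1) in dict(bottle=(158,192,150,192),tip=(195,242,118,165),bin=(415,505,210,300)).items(): print(n,abs(a-b)[y0:y1,x0:x1].mean().round(1))
arm.hand_in()
```

```text
[588.7 -84.4 155. ] [ 582.2 -167.7  127. ] keeper phi 89.36181799278485
bottle 3.6
tip 4.7
bin 3.0
the job is handed in; nothing more can be done
```

The rack is home on the buffer with the catch snapped out behind its striker. The keeper is shut behind it, the gripper is clear, and the job is handed in at about 18.5 s of the 64 s allowed.

- **Rack:** I swung it round on the pin by its long side, about 131 mm along. It took 5 to 7 N while the striker rode over the catch. I then pressed up to 14.1 N at the highest reading, just above the 6 to 13 N snap range and below the 18 N limit.
- **Catch check:** After I backed off, the rack stayed where it was. A close wrist picture showed the catch nose fully out behind the striker, with the striker on the rubber buffer.
- **Keeper:** I pushed the knob round its arc until the force rose to about 6 N sideways at the stop, then let go. The last picture puts it at about 89.4° (1.56 rad), with the picture good to a degree or two.
- **Other things:** The bottle, tip box and bin look the same in the scene pictures before and after.

Two weak points:
- The rack's final heading reads -93.7° from one camera and -95.3° from the other. Both fit the docked range, so I relied on the catch picture instead.
- The keeper push also showed about 5.5 N of upward force on the tool at the stop. It was gone once I let go.

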